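Fit a keyed sanding drum to the sander's drive hub

ROBOT

A 7-joint arm with a two-finger parallel gripper is mounted at the origin on the work surface. World frame = base frame: x ahead of the robot, y to its left, z up, the work surface at z = 0. Lengths are in m, angles in rad, forces in N, time in s.
With the tool pointing down it reaches from about 0.4 to 0.925 m from the base axis. Payload 5.6 kg.
Tool frame: the origin (TCP) lies on the centre line of the jaws, within the pads' length; the fingertips stand 14 mm ahead of it and the grasp point (between the pads) lies 5 mm behind it (r.tip_reach is the z of the fingertips in the tool frame, in m); z points along the fingers, y is the direction in which the jaws open and shut (so a half turn about z gives the same grasp; the last joint's range is limited). The gripper opens to 85 mm and grips with 20 to 120 N. Pads are 22 mm wide; open, the fingers measure 114 mm over their backs; the gripper's body (76 mm by 85 mm) begins 54 mm behind the grasp point. The pads swing forward as they close: fully open they stand 13 mm farther back than shut.
Start: joints at [1.092, 0.468, -0.012, 1.603, 0.006, 1.071, -0.056], TCP at [0.274, -0.589, 0.245] pointing down, gripper open.
Joint ranges: [-2.53, 2.53], [-0.31, 2.02], [-1.57, 1.55], [0.28, 2.44], [-1.29, 4.43], [0.15, 1.84], [-2.92, 2.92]. Speed limits (rad/s): [2.57, 2.57, 3.14, 3.14, 3.14, 3.14, 3.14].

INTERFACE

Orientations are given as a rotation vector (axis times angle).
In Python, from rig import r gives the robot as it stands. Calls block until the motion is done:
- r.movep(position, orientation): joint-space move of the TCP to a pose.
- r.movel(position, rot=None, feed=0.15, threshold=None): straight line of the TCP; rot=None keeps the orientation; feed is the mean speed in m/s. With threshold (N) it stops when the force on the tool has changed by that much, and returns True; else False.
- r.set_joints(angles): joint-space move.
- r.let_go() and r.grab(): open the fingers fully, or close them until they stop; the grip force is fixed at half the most.
- r.sleep(seconds).
- r.ik(position, orientation): joint angles nearest the present ones, or None.
- r.read_state(): the state.
- r.capture(name): name is "side" or "top"; returns a dict with "image" (420x560x3 uint8, blue, green, red), "range_z" (420x560 float32, m along the optical axis (not along the pixel's ray), 0 where there is no reading), "intrinsics" (3x3 intrinsics, pixels), "pose" (4x4, takes a point from camera to world coordinates). Camera axes: x right, y down, z forward; pixel columns grow to the right and rows downward; lengths in m; the calibration is good to about 2 mm. A picture is of the moment at which its call begins.
A pose or a line that the arm cannot do raises r.Unreachable and nothing moves.
- r.close_job(): hands the job in, once; it reports no verdict.
The state is a dict: "time": time; "q": joint angles; "dq": joint speeds; "joint_torque": joint torques, N m; "ee_pos": TCP position; "tcp_rot": TCP orientation; "contact_force": force on the tool from outside, world axes, zero at the start; "wrist_torque": the same for the moment, N m; "gripper_width": finger opening in m.
Only numpy, scipy, OpenCV 4.12 (cv2) and the standard library are available. Lean on these libraries where they do the work, as an engineer would, in place of code of your own. Each camera call takes 0.05 s, during which the arm holds its last target. There are 200 camera calls.

TASK

Fit the taller of the two sanding drums to the sander's drive: slide it out through the open front of its rack bay, put its shaft into the hub, turn it until the key slips into the keyway, and keep pushing against the ejector spring until its flange sits fully home on the hub. Finish while still holding the drum pressed home, as the spring would lift it if you let go. Leave the short drum and the other things on the bench where they are.

Things in the scene. Friction and masses are not known exactly. Their poses are not given: they have to be found in the camera images.
- drum_grip (a point): Tall sanding drum (loose, 0.28-0.42 kg, in either rack bay), upright on its z axis. At the top a square steel grip 24 x 24 mm, 40 mm tall, flats facing its x and y; under it a brown grit drum 42 mm in diameter, 50 mm tall. This point: on the axis, 18 mm below the grip's top, 22 mm above the grit drum's top face, 78 mm above the flange's underside, 118 mm above the shaft's tip.
- drum_seat (a point): Centre of the underside of the tall drum's flange, an aluminium disc 60 mm in diameter, 6 mm thick, under the grit drum. Below it the steel shaft: 20 mm in diameter, 40 mm long, its lowest 5 mm tapering to 14 mm. Same axes as drum_grip.
- drum: The whole tall drum, 136 mm tall; origin at the shaft's tip. A key 6 mm wide sticks out of the shaft on the +x side to 15 mm from the axis, from 14 to 34 mm above the tip. A small black screw head on the grit drum's top face is right above the key. In the rack, the key points away from the rack's open front, within 0.5 rad.
- short_drum_grip (a point): The shorter sanding drum, not to be used: same flange, shaft and grip, but a grit drum 18 mm tall and no key. It hangs in the other bay. The point is on its axis, 22 mm above its grit drum's top face.
- rack: Fixed wooden rack, 220 mm along y, 105 mm along x, 86 mm high; origin on the bench. Bays at y = +55 and -55 mm, open only at the front (-x side, x = -50 mm). The flange lies at 65 mm height in a channel 65 mm wide, the shaft hanging in a 34 mm slot; two cleats 49 mm apart overlap the flange.
- rack_front (a point): Middle of the rack's open front, on top, 86 mm up; axes as the rack. A drum starts with its axis at x = 0 to 10 mm of the rack; under the cleats it can lift only 5 mm. Slide it straight along the rack's -x until its axis is 35 mm or more in front of this point; then it is free to lift.
- drive: The sander's drive, fixed to the bench: grey plate 150 x 150 mm, round housing 100 mm in diameter up to 40 mm height, and on it the upright aluminium hub, 57 mm across, up to 95 mm. Origin on the bench on the hub's axis. The hub's keyway points along this body's -x, give or take 0.35 rad: unmeasured, to be seen from above or felt.
- hub_mouth (a point): Centre of the hub's bore at its top face, 95 mm up. Bore 22 mm; keyway 8 mm wide, to 17 mm from the axis, full height. The drum is home when drum_seat is here. If the key misses the keyway it rests on the hub's face with drum_seat 26 mm above this point; turned under light pressure, it drops in. The hub is stiff to turn (2 N m).
- ejector (a joint): Spring ejector plate in the bore, 26 mm below the mouth. Value in m: 0 up, 0.014 when the drum is home, 0.016 at its stop. Pushes up with about 6.5 N at 0 and 12.5 N at 0.014, more than the drum's weight.
- sanding_block: Cork sanding block 110 x 36 x 28 mm lying between rack and drive, along x. Origin under its centre.
- wide_roll: Roll of sandpaper standing on end, 90 mm in diameter, 100 mm tall. Origin under its centre.
- narrow_roll: Roll of sandpaper standing on end, 80 mm in diameter, 70 mm tall. Origin under its centre.
- screwdriver: Screwdriver lying on the bench.
- glue: White glue bottle, 60 mm in diameter, 160 mm tall, standing. Origin under its centre.
- batten: Wooden batten 30 x 360 x 22 mm lying near the robot, along its y. Origin under its centre.
- hammer: Hammer lying on the bench.

How it is judged:
By the outcome, as a careful person would: the job done as asked, in the order asked, and still so for the second after the job is handed in, while the arm keeps its last pose, push and grip.
It also fails if it takes over 48 s, if anything falls off the work surface, if the arm or the gripper's body presses on something with over 40 N, if the wrist force passes 120 N, or if a joint passes its speed limit or range.

## Working session

There is one attempt and no reset: what is moved stays moved. The work goes in short steps, each a Python script; the robot and the scene stay as the last script left them, time stands still between calls to the robot, and variables do not carry over. Pictures are saved under pics/ and viewed, about 8 in all and at most 12, crops included, and the job is handed in when it is done.

```bash
mkdir -p pics; ls; cat > h.py <<'E'
import numpy as np, cv2, pickle
from rig import r
def cap(n,f):
    c=r.capture(n); cv2.imwrite(f'pics/{f}.png',c['image']); pickle.dump(c,open(f'pics/{f}.pkl','wb')); return c
def cloud(c):
    K=np.array(c['intrinsics']);P=np.array(c['pose']);z=c['range_z']
    v,u=np.mgrid[:z.shape[0],:z.shape[1]]
    p=np.stack([(u-K[0,2])/K[0,0]*z,(v-K[1,2])/K[1,1]*z,z],-1)@P[:3,:3].T+P[:3,3]
    p[z==0]=np.nan
    return p
E
python3 - <<'E'
from h import *
for n in('top','side'):
    c=cap(n,n+'0');print(n,np.round(c['intrinsics'],1).tolist(),np.round(c['pose'],3).tolist())
print(r.read_state())
E
```

```text
pics
top [[484.7, 0.0, 285.5], [0.0, 484.7, 206.8], [0.0, 0.0, 1.0]] [[-0.007, -0.988, 0.152, 0.314], [-1.0, 0.007, -0.001, -0.021], [0.0, -0.152, -0.988, 1.463], [0.0, 0.0, 0.0, 1.0]]
side [[386.9, 0.0, 281.7], [0.0, 386.9, 212.4], [0.0, 0.0, 1.0]] [[-0.945, -0.229, 0.233, 0.296], [-0.327, 0.641, -0.695, 0.703], [0.01, -0.733, -0.681, 0.791], [0.0, 0.0, 0.0, 1.0]]
{'time': 0.1, 'q': array([ 1.09198782,  0.46830566, -0.01161601,  1.60352634,  0.00599054,
        1.07140834, -0.05629875]), 'dq': array([-1.72621451e-03, -1.49233428e-03,  9.25588890e-05, -1.70461992e-03,
       -1.11816845e-03,  1.27754951e-03, -1.19394598e-03]), 'joint_torque': array([ 9.74361428e-04, -5.33524096e+01,  2.17002392e-02, -2.51968181e+01,
        1.15555231e-02,  4.26707542e-03, -4.24299699e-06]), 'ee_pos': array([ 0.27414177, -0.58883126,  0.24442498]), 'tcp_rot': array([-3.06580822e+00, -6.78740905e-01,  7.02623902e-04]), 'contact_force': array([ 0.50105527, -0.59551482,  0.07448437]), 'wrist_torque': array([-0.03556207, -0.00877587, -0.00334797]), 'gripper_width': 0.0854234408821466}
```

View pics/top0.png

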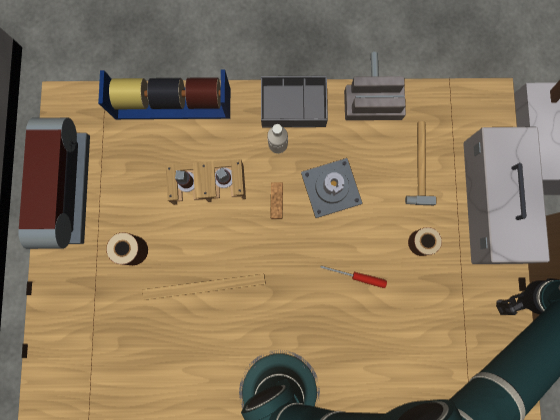

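View pics/side0.png

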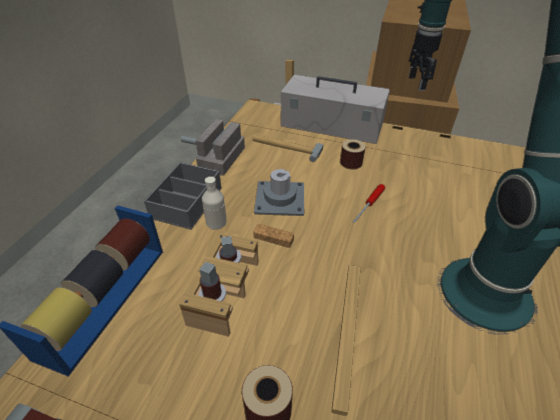

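The top view shows the tall drum in the left bay (~(183,178)), the short one at (223,176), and the hub at (334,184). The side view agrees. I'll enlarge the rack and hub and fit positions from depth.

```bash
python3 - <<'E'
from h import *
c=pickle.load(open('pics/top0.pkl','rb'));im=c['image']
s=pickle.load(open('pics/side0.pkl','rb'))['image']
a=cv2.resize(im[150:210,155:255],(500,300),interpolation=3)
b=cv2.resize(im[150:220,295:365],(300,300),interpolation=3)
d=cv2.resize(s[225:335,170:290],(400,300)[::1],interpolation=3)
e=cv2.resize(s[160:220,245:315],(400,300),interpolation=3)
cv2.imwrite('pics/crop.png',np.vstack([np.hstack([a,b]),np.hstack([d,e])]))
p=cloud(c); z=p[...,2]
def comp(u0,u1,v0,v1,z0,z1):
    q=p[v0:v1,u0:u1].reshape(-1,3); q=q[(q[:,2]>z0)&(q[:,2]<z1)]
    m,_=cv2.minEnclosingCircle(q[:,:2].astype(np.float32))
    return len(q),q.mean(0).round(4),q.min(0).round(4),q.max(0).round(4)
for n,a in dict(talltop=(165,205,150,200,.15,.2),tallg=(165,205,150,200,.09,.14),shorttop=(205,240,150,200,.11,.16),hub=(300,365,150,220,.088,.102),housing=(300,365,150,220,.035,.045),plate=(295,370,150,225,.005,.025),bench=(300,400,230,260,-.02,.02),rack=(160,250,150,210,.078,.094)).items(): print(n,*comp(*a))
for nm,a in dict(rack=(160,250,150,210,.075,.094),plate=(295,370,150,225,.005,.025),block=(262,290,175,225,.015,.04)).items():
    q=p[a[2]:a[3],a[0]:a[1]].reshape(-1,3);q=q[(q[:,2]>a[4])&(q[:,2]<a[5])]
    print(nm,cv2.minAreaRect((q[:,:2]*1000).astype(np.float32)))
E
```

```text
talltop 90 [0.6046 0.2674 0.1612] [0.593  0.2547 0.1503] [0.6179 0.28   0.1682]
tallg 279 [0.6022 0.2638 0.1038] [0.5491 0.2117 0.09  ] [0.6576 0.3223 0.1398]
shorttop 84 [0.6146 0.1577 0.1284] [0.6004 0.1429 0.1111] [0.6305 0.172  0.1358]
hub 262 [ 0.5961 -0.1618  0.0948] [ 0.5656 -0.1891  0.088 ] [ 0.6247 -0.1338  0.1014]
housing 433 [ 0.5898 -0.1594  0.0402] [ 0.5479 -0.2104  0.0352] [ 0.6449 -0.1137  0.045 ]
plate 1796 [ 0.5939 -0.1606  0.0118] [ 0.4829 -0.2813  0.005 ] [ 0.7145 -0.051   0.0249]
bench 2985 [ 0.4214 -0.2147  0.0005] [ 0.3765 -0.3665 -0.0111] [ 0.4671 -0.0649  0.0121]
rack 1848 [0.6123 0.2108 0.0868] [0.5473 0.0996 0.078 ] [0.6676 0.3254 0.094 ]
rack ((608.205810546875, 213.2346954345703), (107.0130386352539, 220.8868865966797), 4.101483345031738)
plate ((598.5048217773438, -166.23709106445312), (228.43609619140625, 231.0111083984375), 89.40308380126953)
block ((555.7445068359375, 4.632899284362793), (36.062583923339844, 109.15036010742188), 87.87429809570312)
```

View pics/crop.png

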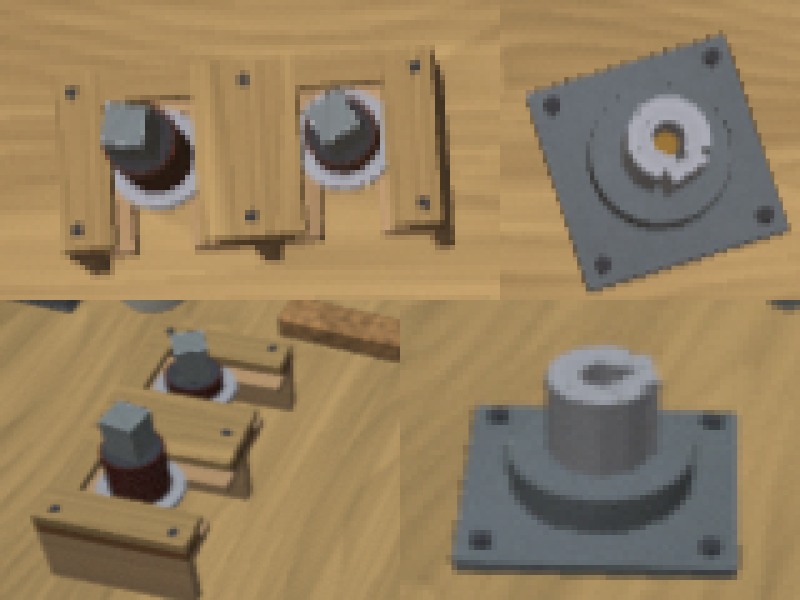

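The rack faces world −x with a yaw of about 4°, and the tall drum is near (0.604, 0.268). Next I'll rectify the hub face (z=.095) and the tall drum's grip top from both cameras to read the keyway and key yaw.

```bash
cat >> h.py <<'E'
def rect(c,cx,cy,z,half=.045,n=380):
    # metric view of plane z: up=+x, left=+y, n px over 2*half
    K=np.array(c['intrinsics']);W=np.linalg.inv(np.array(c['pose']))
    k=2*half/n
    A=np.array([[0,-k,cx+half],[-k,0,cy+half],[0,0,z],[0,0,1]])
    return cv2.warpPerspective(c['image'],K@W[:3]@A,(n,n),flags=cv2.INTER_CUBIC|cv2.WARP_INVERSE_MAP)
def grid(i):
    h=i.shape[0]//2
    for g in range(24):
        a=g*np.pi/12;d=np.array([-np.sin(a),-np.cos(a)]);s=.84 if g%3 else .76
        cv2.line(i,tuple((h+d*h*s).astype(int)),tuple((h+d*h*.9).astype(int)),(0,0,255),1)
    cv2.circle(i,(h,h),2,(0,0,255),-1);return i
E
python3 - <<'E'
from h import *
T,S=[pickle.load(open(f'pics/{n}0.pkl','rb')) for n in('top','side')]
f=lambda c,*a:grid(rect(c,*a,n=300))
cv2.imwrite('pics/rect.png',np.vstack([np.hstack([f(c,.5961,-.1618,.095) for c in(T,S)]),np.hstack([f(c,.604,.268,.161) for c in(T,S)])]))
E
```

```text
(no output)
```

View pics/rect.png

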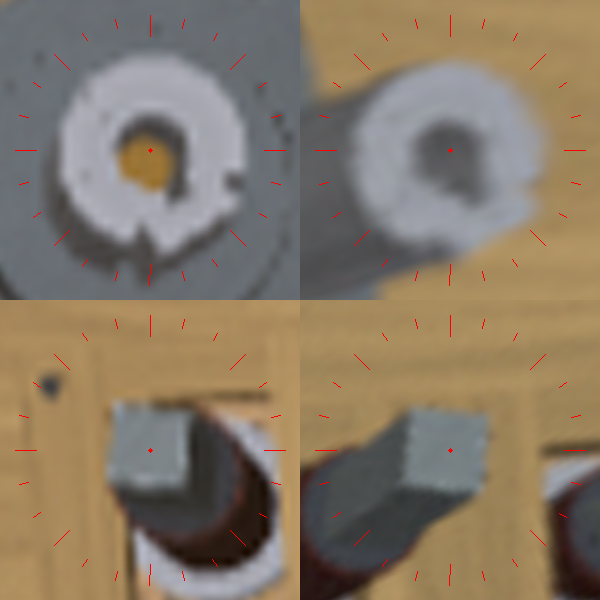

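Keyway: the slot reads about 212° in both views (top rect (178,195), side (475,195)), and the two rim notches sit symmetrically about 213°. That gives −2.57 rad. The tall grip's square is yawed about −0.07 rad, centred near (0.604, 0.2685), so the key points at −0.07. Next I'll check which grasp yaw suits both poses.

```bash
cat >> h.py <<'E'
from scipy.spatial.transform import Rotation as Ro
def down(psi): return (Ro.from_euler('z',psi)*Ro.from_euler('x',np.pi)).as_rotvec()
DR=np.array([.604,.2685]); DY=-.07; HUB=np.array([.5957,-.1620]); KEY=-2.574; RY=.072
def fz(n=10):
    a=[]
    for _ in range(n): a.append(r.read_state()['contact_force']); r.sleep(.01)
    return np.mean(a,0).round(2)
E
python3 - <<'E'
from h import *
for k in range(4):
    p=DY+k*np.pi/2
    a=r.ik([*DR,.14],down(p)); b=r.ik([*HUB,.25],down(p+KEY-DY)); c=r.ik([*HUB,.168],down(p+KEY-DY))
    for n,q in zip('abc',(a,b,c)): print(k,n,None if q is None else np.round(q,2))
E
```

```text
0 a [-0.13  0.66 -0.49  1.63  0.36  0.94 -2.39]
0 b [ 1.03  0.83 -1.32  1.63  0.83  1.35  1.72]
0 c [ 1.03  0.98 -1.33  1.7   0.99  1.3   1.62]
1 a [ 0.08  0.77 -0.82  1.61  0.63  1.04 -1.01]
1 b [ 0.19  0.41  0.03  1.68 -0.02  1.05 -2.35]
1 c [ 0.15  0.5   0.08  1.76 -0.05  0.89 -2.32]
2 a [ 0.06  0.76 -0.8   1.61  0.61  1.03  0.58]
2 b [ 0.39  0.42 -0.23  1.67  0.11  1.06 -0.88]
2 c [ 0.38  0.51 -0.23  1.74  0.14  0.91 -0.91]
3 a [ 0.29  1.09 -1.34  1.6   1.08  1.35  1.87]
3 b [ 0.63  0.48 -0.56  1.65  0.28  1.09  0.55]
3 c [ 0.61  0.57 -0.55  1.72  0.36  0.95  0.49]
```

```bash
python3 - <<'E'
from h import *
p=down(DY+np.pi)
r.movep([*DR,.32],p); print(r.read_state()['time'],r.read_state()['q'].round(2))
r.movel([*DR,.14],feed=.15)
c=cap('side','side1')
r.grab()
s=r.read_state(); print(s['time'],s['gripper_width'],s['ee_pos'],fz(),Ro.from_rotvec(s['tcp_rot']).as_euler('xyz'))
c2=cap('side','side2')
cv2.imwrite('pics/grasp.png',np.hstack([cv2.resize(x['image'][190:330,150:290],(400,400)) for x in(c,c2)]))
E
```

```text
3.325 [ 0.18  0.66 -1.04  1.44  0.57  1.36  0.62]
5.3167 0.02342087670517179 [0.60426491 0.26841428 0.14027828] [ 0.09 -1.08  2.58] [-3.14158228e+00  5.38372821e-04  3.07137149e+00]
```

View pics/grasp.png

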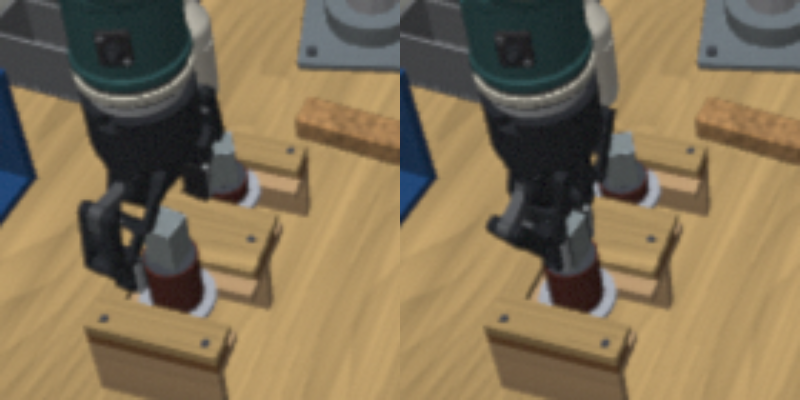

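The left image shows the jaws straddling the tall grip. The right one shows them closed on it (width 23.4 mm), with the short drum untouched. Now I'll lift 2 mm, slide out along the rack's −x, raise it and look.

```bash
python3 - <<'E'
from h import *
r.movel([*DR,.1422],feed=.05); print(fz())
d=-np.array([np.cos(RY),np.sin(RY)])
e=DR+d*.105
hit=r.movel([*e,.1422],feed=.08,threshold=15); s=r.read_state(); print(hit,s['time'],s['ee_pos'],s['gripper_width'],fz())
if not hit:
    r.movel([*e,.26],feed=.15); s=r.read_state(); print(s['time'],s['ee_pos'],s['gripper_width'],fz(20))
    T=cap('top','top3');S=cap('side','side3')
    x,y=s['ee_pos'][:2]
    K=np.array(S['intrinsics'])
    P=np.linalg.inv(S['pose'])@[x,y,.2,1];u=K@P[:3];u=(u/u[2]).astype(int);print(u)
    a=cv2.resize(S['image'][u[1]-80:u[1]+80,u[0]-80:u[0]+80],(400,400),interpolation=3)
    P=np.linalg.inv(T['pose'])@[x,y,.2,1];u=np.array(T['intrinsics'])@P[:3];u=(u/u[2]).astype(int);print(u)
    b=cv2.resize(T['image'][u[1]-50:u[1]+50,u[0]-50:u[0]+50],(400,400),interpolation=3)
    cv2.imwrite('pics/out.png',np.hstack([a,b]))
E
```

```text
[ 0.21 -0.03 -3.38]
False 7.2417 [0.49979049 0.26090839 0.14218359] 0.023242896324239867 [-0.    0.08 -3.7 ]
8.2583 [0.49888534 0.26034661 0.25903499] 0.02355926259612324 [ 0.05  0.15 -3.68]
[254 265   1]
[178 210   1]
```

View pics/out.png

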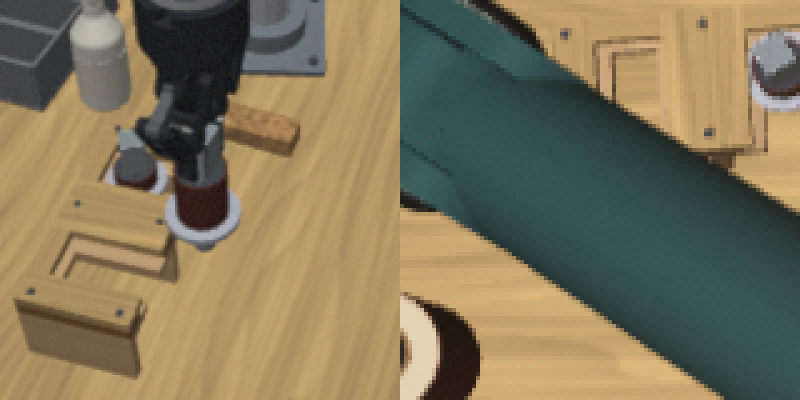

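The drum is free of the rack and held upright. I'll fit cylinders (grit r=21, hub r=28.5) in the same side-camera cloud, so that calibration error largely cancels out.

```bash
cat >> h.py <<'E'
from scipy.optimize import least_squares
def cyl(p,c0,R,z0,z1,w=1.3):
    q=p.reshape(-1,3);q=q[(q[:,2]>z0)&(q[:,2]<z1)&(np.hypot(*(q[:,:2]-c0).T)<R*w)]
    f=least_squares(lambda c:np.hypot(*(q[:,:2]-c).T)-R,c0,loss='soft_l1',f_scale=.002)
    return f.x.round(4),len(q),np.abs(f.fun).mean().round(4)
E
python3 - <<'E'
from h import *
s=r.read_state();t=s['ee_pos'][:2]
S0=pickle.load(open('pics/side0.pkl','rb'));S3=pickle.load(open('pics/side3.pkl','rb'));T0=pickle.load(open('pics/top0.pkl','rb'))
p=cloud(S3)
print('tcp',s['ee_pos'],Ro.from_rotvec(s['tcp_rot']).as_euler('xyz'))
print('grit',cyl(p,t,.021,.194,.228),'lo',cyl(p,t,.021,.194,.21),'hi',cyl(p,t,.021,.212,.228))
print('hub side',cyl(cloud(S0),HUB,.0285,.045,.09))
print('grit0 in rack',cyl(cloud(S0),DR,.021,.075,.115))
for n,c in(('S',S0),('T',T0)):
    q=cloud(c).reshape(-1,3);q=q[(np.hypot(*(q[:,:2]-HUB).T)<.04)&(abs(q[:,2]-.095)<.006)]
    print(n,cv2.minEnclosingCircle((q[:,:2]*1000).astype(np.float32)),np.median(q[:,2]))
# flange level in the hand
q=p.reshape(-1,3);d=np.hypot(*(q[:,:2]-t).T);q=q[(d>.0235)&(d<.029)&(q[:,2]>.17)&(q[:,2]<.21)];print('flange z',np.percentile(q[:,2],[10,50,90]))
E
```

```text
tcp [0.49900454 0.26083907 0.25932216] [-3.14124226e+00 -1.18256800e-03  3.07182668e+00]
grit (array([0.4999, 0.2608]), 234, np.float64(0.0005)) lo (array([0.5   , 0.2607]), 107, np.float64(0.0005)) hi (array([0.4999, 0.2609]), 109, np.float64(0.0005))
hub side (array([ 0.5951, -0.1619]), 253, np.float64(0.0023))
grit0 in rack (array([0.6049, 0.2685]), 217, np.float64(0.0008))
S ((595.8844604492188, -160.71678161621094), 29.719873428344727) 0.09354409867697139
T ((595.4158325195312, -163.28045654296875), 29.866146087646484) 0.09470662165938881
flange z [0.18730895 0.18901793 0.19048503]
```

```bash
python3 - <<'E'
from h import *
H=[.5955,-.1620]
r.movep([*H,.27],down(np.pi+KEY)); s=r.read_state();print(s['time'],s['ee_pos'],s['q'].round(2),s['gripper_width'])
f0=fz();print(f0)
r.movel([*H,.216],feed=.1)
hit=r.movel([*H,.188],feed=.03,threshold=6)
s=r.read_state();print(hit,s['time'],s['ee_pos'],Ro.from_rotvec(s['tcp_rot']).as_euler('xyz')[2],fz()-f0,s['wrist_torque'])
E
```

```text
10.125 [ 0.5956738  -0.16022654  0.26986217] [ 0.61  0.45 -0.54  1.64  0.25  1.12 -0.99] 0.0231834923609281
[ 0.08  0.17 -3.6 ]
False 11.9833 [ 0.59559197 -0.16199884  0.1879837 ] 0.5676043348086672 [ 1.28 -0.44 -1.19] [-0.03457928 -0.49198542 -0.03827243]
```

It went 8 mm past the key-on-face level without resistance, so the key appears to be in the keyway. Now pressing against the spring.

```bash
python3 - <<'E'
from h import *
H=[.5955,-.1620]
f0=np.array([.08,.17,-3.6])
for z in (.180,.174,.172,.1705,.1695,.1685,.1675,.1665,.1655):
    hit=r.movel([*H,z],feed=.03,threshold=25)
    f=fz(5)-f0;s=r.read_state();print(z,hit,round(s['time'],2),s['ee_pos'].round(4),f,s['wrist_torque'].round(2),round(s['gripper_width'],4))
    if hit or f[2]>24: break
S=cap('side','side5')
p=cloud(S);t=s['ee_pos'][:2]
q=p.reshape(-1,3);d=np.hypot(*(q[:,:2]-t).T)
print('grit',cyl(p,t,.021,.104,.14),'hub',cyl(p,t,.0285,.045,.085))
g=q[(d>.0235)&(d<.029)&(q[:,2]>.08)&(q[:,2]<.13)];print('flange z',np.percentile(g[:,2],[10,50,90]))
u=np.array(S['intrinsics'])@(np.linalg.inv(S['pose'])@[*t,.11,1])[:3];u=(u/u[2]).astype(int)
cv2.imwrite('pics/home.png',cv2.resize(S['image'][u[1]-50:u[1]+50,u[0]-50:u[0]+50],(600,600),interpolation=3))
E
```

```text
0.18 False 12.53 [ 0.5958 -0.162   0.1807] [-0.56  0.19  7.4 ] [-0.    0.11  0.02] 0.0234
0.174 False 12.92 [ 0.5959 -0.162   0.1748] [-1.1  -0.32  9.83] [ 0.11  0.29 -0.  ] 0.0231
0.172 False 13.21 [ 0.5959 -0.162   0.173 ] [-1.14 -0.1  11.06] [ 0.08  0.36 -0.03] 0.0235
0.1705 False 13.5 [ 0.596  -0.162   0.1716] [-1.51  0.57 11.24] [0.12 0.48 0.  ] 0.0234
0.1695 False 13.79 [ 0.596  -0.162   0.1707] [-1.64  0.21 11.4 ] [ 0.06  0.47 -0.01] 0.0233
0.1685 False 14.08 [ 0.5961 -0.1619  0.1704] [-2.75  0.15 15.84] [ 0.18  0.83 -0.02] 0.0233
0.1675 False 14.38 [ 0.5962 -0.1619  0.1704] [-4.76  0.57 20.92] [0.24 1.41 0.06] 0.0234
0.1665 False 14.67 [ 0.5963 -0.1618  0.1703] [-6.54  1.34 26.67] [ 0.34  1.89 -0.01] 0.0233
grit (array([ 0.5943, -0.1623]), 150, np.float64(0.001)) hub (array([ 0.5953, -0.1622]), 211, np.float64(0.0012))
flange z [0.08281824 0.09712297 0.1024661 ]
```

View pics/home.png

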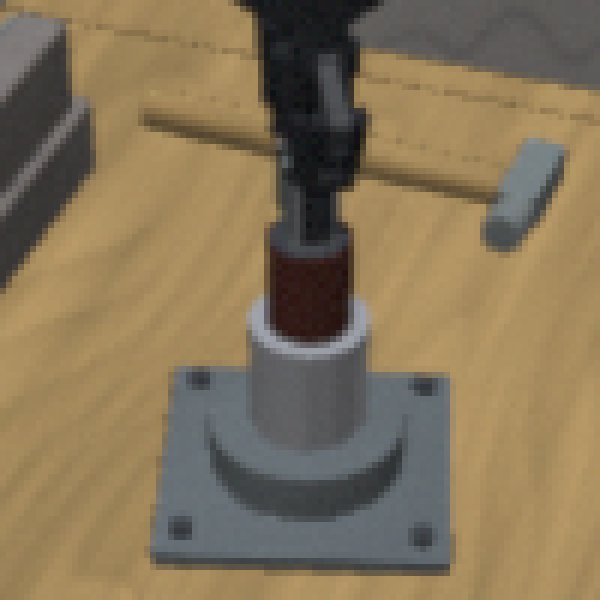

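The flange sits on the hub. Travel stops hard at z=0.1704 (predicted 0.170), with force well above the spring's. There's a slight side load of −6.5 N, so I'll relieve it while keeping the push, and then recheck.

```bash
python3 - <<'E'
from h import *
f0=np.array([.08,.17,-3.6])
for x in (.5948,.5940):
    r.movel([x,-.1621,.1667],feed=.02)
    f=fz(8)-f0;s=r.read_state();print(x,round(s['time'],2),s['ee_pos'].round(4),f.round(2),s['wrist_torque'].round(2),Ro.from_rotvec(s['tcp_rot']).as_euler('xyz').round(4),round(s['gripper_width'],4))
E
```

```text
0.5948 15.03 [ 0.5961 -0.1619  0.1704] [-4.22  1.02 24.62] [0.33 1.44 0.06] [ 3.1387e+00 -1.9000e-03  5.6770e-01] 0.0233
0.594 15.35 [ 0.5959 -0.1619  0.1704] [-2.48  1.   22.78] [ 0.35  1.03 -0.02] [ 3.1379e+00 -3.1000e-03  5.6780e-01] 0.0237
```

```bash
python3 - <<'E'
from h import *
r.sleep(.5);s=r.read_state();print(s['time'],s['ee_pos'],fz(),s['gripper_width'])
p=cloud(cap('side','end'));a=cloud(pickle.load(open('pics/side0.pkl','rb')))
for n,c in dict(short=(.6146,.1577),block=(.5557,.0046)).items():
    print(n,[np.nanmedian(q[(np.hypot(*(q[...,:2]-c).T).T<.05)&(q[...,2]>.02)],0).round(4) for q in(a,p)])
r.close_job()
E
```

```text
15.85 [ 0.59592954 -0.16184927  0.17037603] [-2.42  1.11 19.24] 0.02312466224540747
short [array([0.6096, 0.1645, 0.0851]), array([0.6096, 0.1645, 0.0852])]
block [array([0.5547, 0.0095, 0.0268]), array([0.5548, 0.0097, 0.0267])]
the job is handed in; nothing more can be done
```

I fitted the tall drum to the sander's drive and handed the job in at about 16 s, with the drum still gripped and pressed home. I slid it out through the open front of its rack bay and turned it to the keyway angle I read from the images. The key went in on the first try.

**Last checks**
- **Seating:** travel stopped hard at TCP z = 0.1704 m, against a predicted home height of 0.170. The upward reaction was about 23 N, roughly 10 N more than the spring gives, and the picture shows the flange on the hub. It held steady for the 0.5 s I watched.
- **Grip:** jaw opening was steady at about 23 mm.
- **Other things:** the short drum and the sanding block measured the same before and after, within 0.2 mm. I did not re-measure the rest, but nothing I did came near them.

**Small disagreements**
- **Side load and tilt:** about 2.5 N of side load and 4 mrad of tilt remain. I had brought the load down from 6.5 N.
- **Flange height:** the depth reading of the flange was too scattered to confirm seating, so I relied on the hard stop and the picture.
- **Position fit:** the camera fit put the drum about 1 mm off the hub's axis, which is within the calibration error.

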